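Swap the microscope light filters

TASK

Swap the filters in the two slide units on the microscope bench: first press the plunger of the unit whose slide is latched in, so that this slide springs fully out; then push in the other unit's slide by the outer face of its thumb tab, past its stop pin, and release it so that it springs back and stays latched at mid position. Only press and push with the fingertips, never pinch or pull a tab by its steel guard, and leave everything else on the bench where it stands.

Things in the scene. Friction and masses are not known exactly. Their poses are not given: they have to be found in the camera images.
- unit_a: Filter unit A, bolted down: grey base plate (x -80..100, y -35..72, z 0..10 mm), flat sprung slide with upright thumb tab (top 70 mm), black lens tube (top 63 mm), plunger. Origin on the bench under the slide's centre line; x along the slide, inwards (roughly away from the robot), y to the plunger's side, z up. Starts with its slide IN, latched at mid position.
- slide_a (a joint): Travel (m) of slide A along unit +x: 0 sprung out, 0.032 latched on stop pin (mid), 0.050 end stop. Spring drives it out (3.6 N at 0, 6.5 N at mid, 8.1 N at end); passing the pin takes about 11 N. Let go from beyond 0.034 it comes back and stops at 0.032; let go earlier it springs right out. From mid it comes out only if the plunger is pressed.
- tab_a (a point): Middle of the outer face (facing unit -x) of black thumb tab A: push here. Moves with the slide. Face 44 mm wide, 16 to 70 mm above the bench, this point 48 mm above it; free space in front. A steel guard, 54 mm wide, covers the tab's back (9 mm behind this point) and side edges: not to be pressed. At slide value 0 it is at x -100, y 0 mm in the unit's frame.
- pin_a (a joint): Press depth (m) of unit A's release plunger and stop pin: 0 up, 0.014 fully down. Spring return, 2.2 N at the top, 3.9 N at the bottom, plus up to 1 N rubbing. Pressed 0.010 or more it frees the slide, which springs out within about 0.3 s; keep it down that long.
- cap_a (a point): Top centre of unit A's round black plunger cap, 22 mm across, 60 mm above the bench when up, at x -5, y 58 mm in the unit's frame; pressed straight down. Moves with the plunger.
- unit_b: Filter unit B, bolted down: grey base plate (x -80..100, y -35..72, z 0..10 mm), flat sprung slide with upright thumb tab (top 70 mm), black lens tube (top 63 mm), plunger. Origin on the bench under the slide's centre line; x along the slide, inwards (roughly away from the robot), y to the plunger's side, z up. Starts with its slide OUT. Same make as unit A; left/right varies.
- slide_b (a joint): Travel (m) of slide B along unit +x: 0 sprung out, 0.032 latched on stop pin (mid), 0.050 end stop. Spring drives it out (3.6 N at 0, 6.5 N at mid, 8.1 N at end); passing the pin takes about 11 N. Let go from beyond 0.034 it comes back and stops at 0.032; let go earlier it springs right out. From mid it comes out only if the plunger is pressed.
- tab_b (a point): Middle of the outer face (facing unit -x) of black thumb tab B: push here. Moves with the slide. Face 44 mm wide, 16 to 70 mm above the bench, this point 48 mm above it; free space in front. A steel guard, 54 mm wide, covers the tab's back (9 mm behind this point) and side edges: not to be pressed. At slide value 0 it is at x -100, y 0 mm in the unit's frame.
- pin_b (a joint): Press depth (m) of unit B's release plunger and stop pin: 0 up, 0.014 fully down. Spring return, 2.2 N at the top, 3.9 N at the bottom, plus up to 1 N rubbing. Pressed 0.010 or more it frees the slide, which springs out within about 0.3 s; keep it down that long.
- cap_b (a point): Top centre of unit B's round black plunger cap, 22 mm across, 60 mm above the bench when up, at x -5, y 58 mm in the unit's frame; pressed straight down. Moves with the plunger.
- objective: Steel microscope objective standing on the bench, 32 mm across, 44 mm tall. Bystander, loose; to be left where it stands. Origin at the centre of its underside.
- dropper: Small amber glass dropper bottle, 26 mm across, 58 mm tall. Bystander, loose; to be left where it stands. Origin at the centre of its underside.
- pen: Ball pen lying flat, 135 x 9 x 9 mm. Bystander, loose; to be left where it stands. Origin at the centre of its underside.
- slide_box: Closed plastic box of microscope slides, 87 x 97 x 33 mm. Bystander, loose; to be left where it stands. Origin at the centre of its underside.
- petri: Closed petri dish, 91 mm across, 17 mm tall. Bystander, loose; to be left where it stands. Origin at the centre of its underside.
- jar: Glass specimen jar with white lid, 52 mm across, 65 mm tall. Bystander, loose; to be left where it stands. Origin at the centre of its underside.
- beaker: Small open glass beaker, 60 mm across the rim, 75 mm tall. Bystander, loose; to be left where it stands. Origin at the centre of its underside.

How it is judged:
By the outcome, as a careful person would: the job done as asked, in the order asked, and still so for the second after the job is handed in, with the robot touching nothing.
It also fails if it takes over 43 s, if anything falls off the work surface, if the arm or the gripper's body presses on something with over 40 N, if the wrist force passes 120 N, or if a joint passes its speed limit or range.

ROBOT

A 6-joint arm with a two-finger parallel gripper is mounted at the origin on the work surface. World frame = base frame: x ahead of the robot, y to its left, z up, the work surface at z = 0. Lengths are in m, angles in rad, forces in N, time in s.
With the tool pointing down it reaches from about 0.425 to 0.925 m from the base axis. Payload 12.5 kg.
Tool frame: the origin (TCP) lies on the centre line of the jaws, within the pads' length; the fingertips stand 19 mm ahead of it and the grasp point (between the pads) is the TCP; z points along the fingers, y is the line along which they close (so a half turn about z gives the same grasp; the last joint's range is limited). The gripper opens to 85 mm and grips with 20 to 120 N. Pads are 22 mm wide; open, the fingers measure 114 mm over their backs; the gripper's body (76 mm by 85 mm) begins 54 mm behind the grasp point. The pads swing forward as they close: fully open they stand 13 mm farther back than shut.
Start: joints at [1.147, 0.491, 1.559, -0, 1.092, -0.106], TCP at [0.195, 0.594, 0.25] pointing down, gripper open.
Joint ranges: [-3.1, 3.1], [-0.84, 2.19], [0.05, 2.79], [-1.13, 4.28], [0.06, 2.93], [-2.69, 2.69]. Speed limits (rad/s): [2.22, 2.22, 2.79, 3.14, 3.14, 3.14].

INTERFACE

Orientations are given as a unit quaternion [x, y, z, w].
In Python, from station import sensors, vision, ticket gives the robot as it stands. The module is installed in compiled form; this text tells all that it offers.
- The arm moves only by the shell command python3 -m inch 'ROWS' [FORCE]. ROWS is a JSON object of lists of equal length, an entry for each row: "hand": the opening, from 0 (shut) to 1 (fully open); "dp": the shift along the world's x, y, z in cm, a list of three; "rot": the turn, a rotation vector about the world's x, y, z in rad, a list of three. In form: {"hand": [hand, ...], "dp": [[tx, ty, tz], ...], "rot": [[ax, ay, az], ...]}. A call has 1 to 20 rows; each row shifts and turns the commanded pose from where the row before left it; what a row does not reach is not made up. A row lasts 1/12 s, in which the tool goes at most 41.7 mm and 7.16 degrees, less where a joint would pass 70% of its speed; a pose out of reach is approached as far as the arm can. A call with a gripper value outside its range is refused whole. The fingers move at their own pace and stop on an object; FORCE is the grip in N (left out, the last holds). Time passes only in rows, so rows that do not move let the fingers close. It gives the time, the measured TCP pose, the force, the opening and the grip force at its end, in the units of the state.
- sensors.observe(): the state, without advancing time (a new reading comes with each control period).
- vision.snapshot(name): name is "side" or "top"; returns a dict with "frame" (420x560x3 uint8, red, green, blue), "fx", "fy", "cx", "cy" (pixels), "D" ([k1, k2, p1, p2, k3] as OpenCV has them; the pictures are not rectified), "R" (3x3) and "t" (3): a world point X has camera coordinates R X + t. Camera axes: x right, y down, z forward; pixel columns grow to the right and rows downward; lengths in m; the calibration is good to about 2 mm. A picture is of the moment at which its call begins. There is no depth.
- ticket.close_job(): hands the job in; it is judged then, once.
The state is a dict: "time_s": time; "qpos": joint angles; "dq": joint speeds; "tau": joint torques, N m; "ee_pos": TCP position; "ee_rot": TCP orientation; "ft_force": force on the tool from outside, world axes, zero at the start; "moment": the same for the moment, N m; "width": finger opening in m; "grip_force": force on a finger pad.
Only numpy, scipy, OpenCV 4.12 (cv2) and the standard library are available. Lean on these libraries where they do the work, as an engineer would, in place of code of your own. Each camera call takes 0.05 s, during which the arm holds its last target. There are 200 camera calls.

## Working session

There is one attempt and no reset: what is moved stays moved. The work goes in short steps, Python scripts to look and compute and a shell command to move; the robot and the scene stay as the last step left them, time stands still between calls to the robot, and variables do not carry over. Pictures are saved under pics/ and viewed, at most 10 in all, crops included, and the job is handed in when it is done.

```bash
mkdir -p pics; cat > h.py <<'E'
import numpy as np, cv2
from station import sensors, vision, ticket
def snap(n):
    s=vision.snapshot(n); s['K']=np.array([[s['fx'],0,s['cx']],[0,s['fy'],s['cy']],[0,0,1.]]); s['D']=np.array(s['D'],float); s['R']=np.array(s['R']); s['t']=np.array(s['t']); return s
def ray(s,px,z):
    p=cv2.undistortPoints(np.array(px,float).reshape(-1,1,2),s['K'],s['D']).reshape(-1,2)
    d=np.c_[p,np.ones(len(p))]@s['R']; c=-s['R'].T@s['t']
    return c+d*((z-c[2])/d[:,2])[:,None]
def proj(s,X):
    return cv2.projectPoints(np.array(X,float).reshape(-1,3),cv2.Rodrigues(s['R'])[0],s['t'],s['K'],s['D'])[0].reshape(-1,2)
E
python3 - <<'E'
from h import *
for n in('top','side'):
    s=snap(n); cv2.imwrite(f'pics/{n}0.png',cv2.resize(s['frame'][:,:,::-1],(784,588),interpolation=cv2.INTER_CUBIC)); print(n,-s['R'].T@s['t'],s['fx'],s['R'][2])
    np.savez(f'{n}0.npz',**s)
print(sensors.observe())
E
```

```text
top [0.31722599 0.02423566 1.39597756] 490.34778897454294 [ 1.84602106e-01 -1.41523932e-04 -9.82813330e-01]
side [-0.00579507 -1.02396857  0.72930871] 504.2113740935603 [ 0.42130303  0.76452442 -0.48785876]
{'time_s': 0.1, 'qpos': array([ 1.14739927e+00,  4.91501018e-01,  1.55932313e+00,  3.98566523e-05,
        1.09167318e+00, -1.05598121e-01]), 'dq': array([ 0.00163588, -0.00163738, -0.00110477, -0.00027527, -0.00089089,
        0.00018782]), 'tau': array([ 1.90430335e-03, -6.19445658e+01, -2.62029809e+01, -1.31628894e-04,
        2.84558344e-03, -2.08399382e-05]), 'ee_pos': array([0.19520843, 0.5935833 , 0.2498076 ]), 'ee_rot': array([ 1.58240697e-01,  9.87400464e-01, -4.31987934e-04, -1.35318230e-04]), 'ft_force': array([ 0.2389254 , -0.1076218 ,  0.13977509]), 'moment': array([ 0.02570398,  0.0403467 , -0.00374512]), 'grip_force': 0.0, 'width': 0.08554533127888345}
```

View pics/top0.png

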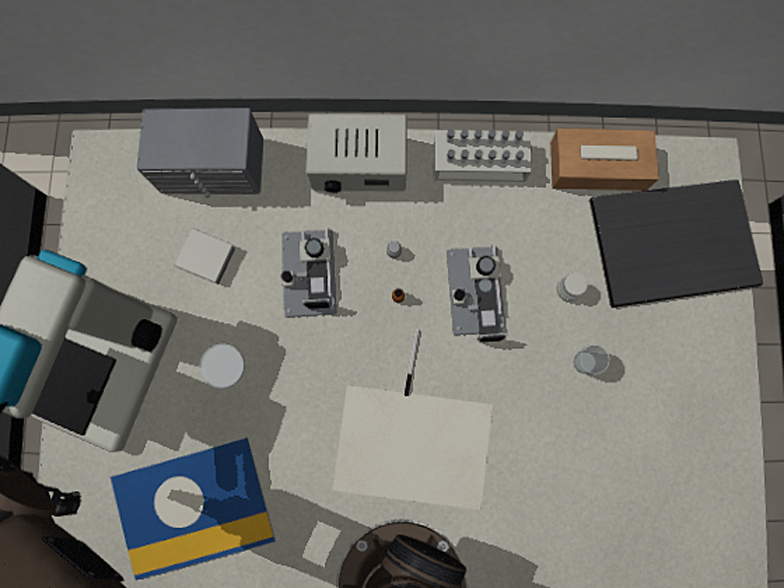

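View pics/side0.png

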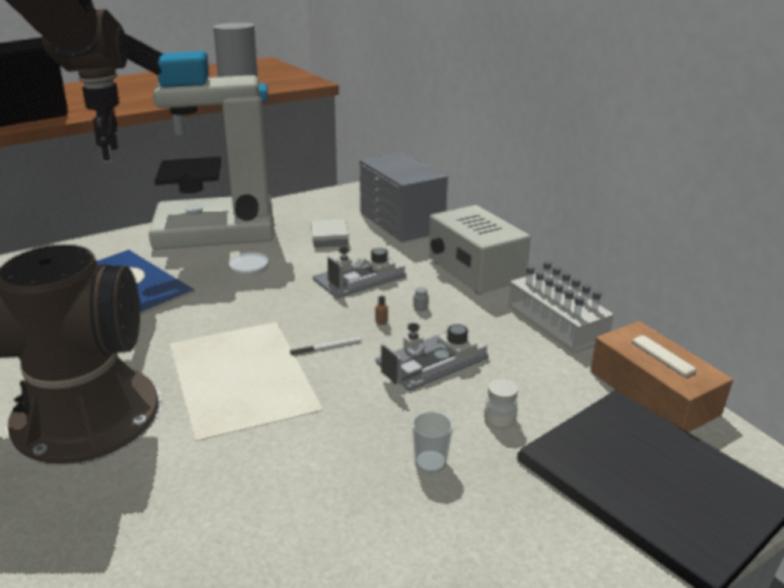

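Top view: left unit (cap at about (287,277), tab at (317,303), over its plate) is latched in, so it's A. Right unit (cap (459,295), tab (491,337), beyond its plate) is B. The arm is to the left, and the pen lies at (412,365) in front of both.

```bash
python3 - <<'E'
from h import *
s=dict(np.load('top0.npz')); f=s['frame']; 
crops=[]
for nm,(x0,y0,x1,y1) in {'A':(190,155,250,235),'B':(308,165,372,250)}.items():
    c=f[y0:y1,x0:x1].astype(int)
    m=((c[:,:,2]-c[:,:,0]>8)).astype(np.uint8)
    n,l,st,_=cv2.connectedComponentsWithStats(cv2.morphologyEx(m,cv2.MORPH_CLOSE,np.ones((5,5))))
    k=1+np.argmax(st[1:,4]); pts=np.argwhere(l==k)[:,::-1]+[x0,y0]
    W=ray(s,pts,0.01)[:,:2]*1000
    r=cv2.minAreaRect(W.astype(np.float32)); print(nm,len(pts),r,cv2.boxPoints(r).round(0).tolist())
    d=(c.max(2)<45).astype(np.uint8); n,l,st,ce=cv2.connectedComponentsWithStats(d)
    for i in range(1,n):
        if st[i,4]>8: print(' dark',st[i],ce[i]+[x0,y0],ray(s,ce[i]+[x0,y0],.06).round(4)[0,:2])
    im=cv2.resize(np.ascontiguousarray(f[y0:y0+85,x0:x0+64,::-1]),(384,510),interpolation=cv2.INTER_CUBIC); crops.append(im)
cv2.imwrite('pics/crop1.png',np.hstack(crops))
E
```

```text
A 12 ((706.3908081054688, 174.8905029296875), (12.154651641845703, 8.805842399597168), 0.5611535310745239) [[700.0, 179.0], [700.0, 170.0], [713.0, 171.0], [712.0, 179.0]]
 dark [29 19 12 10 38] [226.07894737 180.05263158] [0.6542 0.178 ]
 dark [30 31 13  7 35] [224.74285714 187.77142857] [0.6319 0.181 ]
 dark [12 39  7  8 44] [204.84090909 197.31818182] [0.604  0.2359]
 dark [43 42  1 11 11] [233. 202.] [0.5915 0.1566]
 dark [31 45  1  9  9] [221. 204.] [0.5855 0.1899]
 dark [27 60 18  6 72] [226.09722222 217.48611111] [0.5475 0.1745]
B 45 ((528.3589477539062, -115.42399597167969), (56.36867141723633, 34.47936248779297), 5.4505109786987305) [[499.0, -101.0], [502.0, -135.0], [558.0, -130.0], [555.0, -96.0]]
 dark [32 18 14 14 55] [345.58181818 190.72727273] [ 0.6275 -0.1575]
 dark [16 42  8  8 45] [327.75555556 210.26666667] [ 0.5712 -0.1071]
 dark [35 75 18  4 54] [351.57407407 241.64814815] [ 0.4842 -0.1722]
```

View pics/crop1.png

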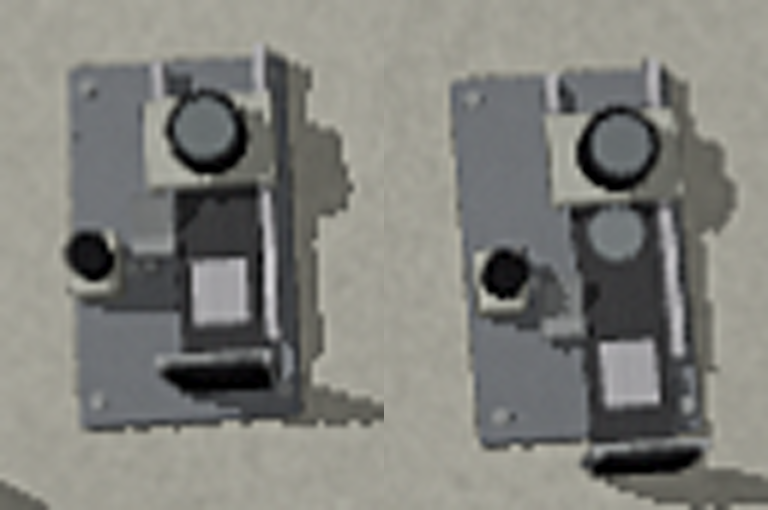

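The crop shows A's plate corners at crop px (70,70), (82,430), (297,415) and its cap at (91,255). B's corners are at (450,78), (482,447) and its cap at (505,272). A's slide is in and B's is out.

```bash
python3 - <<'E'
from h import *
s=dict(np.load('top0.npz'))
def o(p,x0,y0): return (np.array(p,float)+.5)/6-.5+[x0,y0]
# units' corners: TL (100,72), BL(-80,72), BR(-80,-35)
d={'A':(190,155,[(70,70),(82,430),(297,415)],(91,255),[(160,357),(277,352)],[(166,365),(271,388),(178,388)]),
   'B':(308,165,[(66,78),(98,447)],(121,272),[],[(199,455),(317,450),(210,475),(310,468)])}
for n,(x0,y0,c,cap,_,tab) in d.items():
    W=ray(s,o(c,x0,y0),.01)[:,:2]; C=ray(s,o([cap],x0,y0),.06)[0,:2]
    v=W[0]-W[1]; th=np.arctan2(v[1],v[0]); R=np.array([[np.cos(th),-np.sin(th)],[np.sin(th),np.cos(th)]])
    print(n,W.round(4).tolist(),'len',np.linalg.norm(v),'yaw deg',np.degrees(th),'cap',C.round(4))
    O1=W[:2].mean(0)-R@[.01,.072]; O2=C-R@[-.005,.058]; print(' origin plate',O1,'from cap',O2)
    O=(O1+O2)/2; print(' tab0',O+R@[-.1,0],'tab mid',O+R@[-.068,0])
    print(' tab pts z.07',ray(s,o(tab,x0,y0),.07).round(4)[:,:2].tolist())
# side view cap check
t=dict(np.load('side0.npz'))
f=t['frame']
for n,C in (('A',(.604,.236,.06)),('B',(.571,-.107,.06))): print(proj(t,[C])*1.4)
E
```

```text
A [[0.7079, 0.2583], [0.5299, 0.245], [0.5384, 0.1423]] len 0.1785426912969973 yaw deg 4.278333620011287 cap [0.6046 0.2362]
 origin plate [0.61428896 0.17911929] from cap [0.61395764 0.17869463]
 tab0 [0.51440196 0.1714468 ] tab mid [0.54631279 0.17383405]
 tab pts z.07 [[0.5513, 0.1979], [0.5412, 0.1494], [0.5407, 0.1921]]
B [[0.6774, -0.0859], [0.497, -0.1006]] len 0.18102803468657305 yaw deg 4.6455488730183 cap [ 0.5722 -0.1071]
 origin plate [ 0.58307648 -0.16579408] from cap [ 0.58186346 -0.16448289]
 tab0 [ 0.48279849 -0.17323762] tab mid [ 0.51469337 -0.17064589]
 tab pts z.07 [[0.486, -0.1412], [0.4888, -0.1951], [0.4769, -0.1461], [0.4805, -0.1918]]
[[342.87736396 248.10003676]]
[[411.61512084 323.89521693]]
```

```bash
python3 - <<'E'
from h import *
s=dict(np.load('top0.npz'))
p=np.array([(120,450),(176,318),(40,400),(85,280),(222,365),(75,350)])/1.4
for z in(0,.06,.3): print(z,ray(s,p,z).round(3)[:,:2].tolist())
t=dict(np.load('side0.npz'))
p=np.array([(156,85),(262,85),(150,240),(272,240)])/1.4
for z in(0,.06,.3): print(z,ray(t,p,z).round(3)[:,:2].tolist())
print((proj(s,[[.195,.594,.25],[.3,.4,.25],[.4,.3,.2]])*1.4).round())
E
```

```text
0 [[0.252, 0.575], [0.526, 0.474], [0.349, 0.756], [0.604, 0.679], [0.43, 0.372], [0.455, 0.688]]
0.06 [[0.255, 0.551], [0.517, 0.455], [0.347, 0.724], [0.592, 0.651], [0.425, 0.357], [0.449, 0.659]]
0.3 [[0.266, 0.457], [0.481, 0.377], [0.342, 0.599], [0.543, 0.539], [0.406, 0.297], [0.425, 0.545]]
0 [[0.686, 2.402], [1.114, 2.104], [0.26, 0.63], [0.527, 0.476]]
0.06 [[0.629, 2.12], [1.022, 1.847], [0.239, 0.494], [0.484, 0.353]]
0.3 [[0.402, 0.993], [0.653, 0.817], [0.151, -0.051], [0.308, -0.141]]
[[ 51. 489.]
 [165. 430.]
 [234. 373.]]
```

```bash
python3 -m inch '{"hand":[0,0,0,0,0,0,0,0,0,0,0,0],"dp":[[0,-2,0],[0,-2,0],[0,-2,0],[0,-2,0],[0,-2,0],[0,-2,0],[0,-2,0],[0,-2,0],[2,-1.3,0],[2,-1.3,0],[2,-1.3,0],[2,-1.3,0]],"rot":[[0,0,0],[0,0,0],[0,0,0],[0,0,0],[0,0,0.08],[0,0,0.08],[0,0,0.08],[0,0,0.08],[0,0,0.07],[0,0,0],[0,0,0],[0,0,0]]}' 30
python3 -m inch '{"hand":[0,0,0,0,0,0,0,0,0,0,0,0,0,0],"dp":[[2,-1.3,0],[2,-1.3,0],[2,-1.3,0],[2,-1.3,0],[3.1,-1.2,-1],[3.1,-1.2,-1],[3.1,-1.2,-1],[3.1,-1.2,-1],[3.1,-1.2,-1],[3.1,-1.2,-1],[3.1,-1.2,-1],[3.1,-1.2,-1],[0,0,0],[0,0,0]],"rot":[[0,0,0],[0,0,0],[0,0,0],[0,0,0],[0,0,0],[0,0,0],[0,0,0],[0,0,0],[0,0,0],[0,0,0],[0,0,0],[0,0,0],[0,0,0],[0,0,0]]}'
```

```text
time_s: 1.1
ee_pos: [0.276, 0.3809, 0.2503]
ee_rot: [-0.036, 0.999, -0.0, -0.0]
ft_force: [0.1, -0.1, 0.4]
width: 0.0002
grip_force: 0.0
time_s: 2.27
ee_pos: [0.6039, 0.2327, 0.1687]
ee_rot: [-0.035, 0.999, -0.0, -0.001]
ft_force: [-0.5, 0.7, 0.3]
width: 0.0
grip_force: 0.0
```

```bash
python3 -m inch '{"hand":[0,0,0,0,0,0],"dp":[[0.1,0.3,-2],[0,0,-2],[0,0,-2],[0,0,-2],[0,0,0],[0,0,0]],"rot":[[0,0,0],[0,0,0],[0,0,0],[0,0,0],[0,0,0],[0,0,0]]}'
python3 - <<'E'
from h import *
s=snap('top');t=snap('side')
a=cv2.resize(s['frame'][150:240,170:270,::-1],(400,360),interpolation=cv2.INTER_CUBIC);b=cv2.resize(t['frame'][130:220,200:300,::-1],(400,360),interpolation=cv2.INTER_CUBIC)
cv2.imwrite('pics/c2.png',np.hstack([a,b]))
e=sensors.observe()['ee_pos']; print(e,(proj(t,[e-[0,0,.019],[.6046,.2362,.06]])-[200,130])*4+[400,0])
E
```

```text
time_s: 2.77
ee_pos: [0.6034, 0.2372, 0.0903]
ee_rot: [-0.036, 0.999, -0.0, -0.001]
ft_force: [-0.1, 0.2, 0.8]
width: 0.0
grip_force: 0.0
[0.6044234  0.23725433 0.0918122 ] [[578.99234297 173.00869425]
 [580.23271535 188.59343558]]
```

View pics/c2.png

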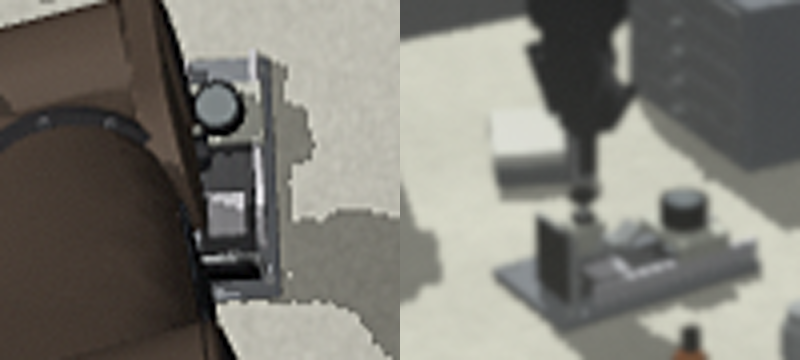

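The side view shows the shut fingertips at about (583,178), right over the plunger cap at (583,190). Pressing next.

```bash
python3 -m inch '{"hand":[0,0,0,0,0,0,0],"dp":[[0,0,-0.6],[0,0,-0.6],[0,0,-0.5],[0,0,-0.4],[0,0,-0.3],[0,0,0],[0,0,0]],"rot":[[0,0,0],[0,0,0],[0,0,0],[0,0,0],[0,0,0],[0,0,0],[0,0,0]]}'
python3 -m inch '{"hand":[0,0,0,0],"dp":[[0,0,0],[0,0,0],[0,0,0],[0,0,0]],"rot":[[0,0,0],[0,0,0],[0,0,0],[0,0,0]]}'
python3 - <<'E'
from h import *
t=snap('side');cv2.imwrite('pics/c3.png',cv2.resize(t['frame'][130:220,200:300,::-1],(400,360),interpolation=cv2.INTER_CUBIC))
E
```

```text
time_s: 3.45
ee_pos: [0.6045, 0.2368, 0.0663]
ee_rot: [-0.036, 0.999, 0.0, 0.0]
ft_force: [0.6, 2.2, 3.3]
width: 0.0001
grip_force: 1.6
time_s: 3.78
ee_pos: [0.6045, 0.2368, 0.0665]
ee_rot: [-0.036, 0.999, 0.0, 0.0]
ft_force: [1.6, 1.8, 2.6]
width: 0.0
grip_force: 1.6
```

View pics/c3.png

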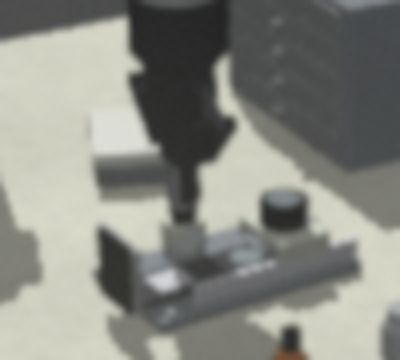

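Tab A moved from about (157,260) to (115,270), clear of the plate, so slide A is out. Next I'll lift and cross to B.

```bash
python3 -m inch '{"hand":[0,0,0,0,0,0,0,0,0,0,0,0,0,0,0,0,0,0,0,0],"dp":[[0,0,1],[0,0,2],[0,0,3],[0,0,4],[-1.2,-3,0],[-1.2,-3,0],[-1.2,-3,0],[-1.2,-3,0],[-1.2,-3,0],[-1.2,-3,0],[-1.2,-3,0],[-1.2,-3,0],[-1.2,-3,0],[-1.2,-3,0],[-1.2,-3,0],[-1.2,-3,0],[-1.2,-3,0],[-0.8,-1.9,0],[0,0,0],[0,0,0]],"rot":[[0,0,0],[0,0,0],[0,0,0],[0,0,0],[0,0,0],[0,0,0],[0,0,0],[0,0,0],[0,0,0],[0,0,0],[0,0,0],[0,0,0],[0,0,0],[0,0,0],[0,0,0],[0,0,0],[0,0,0],[0,0,0],[0,0,0],[0,0,0]]}'
python3 -m inch '{"hand":[0,0,0,0,0,0,0,0],"dp":[[0,0,-2],[0,0,-2],[0,0,-2],[0,0,-2],[0,0,-2],[0,0,-1],[0,0,0],[0,0,0]],"rot":[[0,0,0],[0,0,0],[0,0,0],[0,0,0],[0,0,0],[0,0,0],[0,0,0],[0,0,0]]}'
python3 - <<'E'
from h import *
t=snap('side');s=snap('top')
a=cv2.resize(s['frame'][150:270,200:390,::-1],(380,240),interpolation=cv2.INTER_CUBIC)
b=cv2.resize(t['frame'][170:290,220:410,::-1],(570,360),interpolation=cv2.INTER_CUBIC)
o=np.zeros((600,570,3),np.uint8); o[:240,:380]=a; o[240:]=b
cv2.imwrite('pics/c4.png',o)
e=sensors.observe()['ee_pos']; print(e,(proj(t,[e-[0,0,.019]])-[220,170])*3+[0,240])
E
```

```text
time_s: 5.5
ee_pos: [0.4395, -0.1728, 0.1665]
ee_rot: [-0.035, 0.999, 0.0, -0.0]
ft_force: [0.1, -0.4, 0.4]
width: -0.0002
grip_force: 0.0
time_s: 6.17
ee_pos: [0.4404, -0.1717, 0.0564]
ee_rot: [-0.037, 0.999, 0.0, -0.001]
ft_force: [0.1, -0.6, -0.4]
width: -0.0001
grip_force: 0.0
[ 0.44072804 -0.17215742  0.05724629] [[122.12615238 529.11009418]]
```

View pics/c4.png

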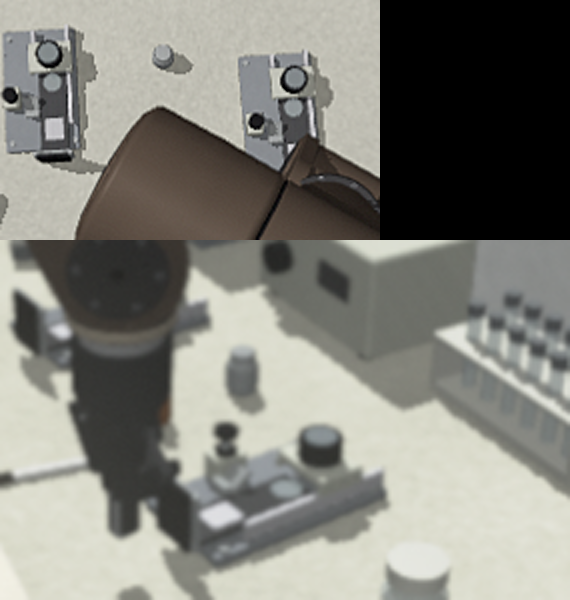

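Top view: A's tab at (55,155) is beyond its plate, so it is fully out with its cap up. Side view: the fingertips (123,530) stand in front of tab B (178,515). I'll push along the unit's axis.

```bash
python3 -m inch '{"hand":[0,0,0,0,0,0,0],"dp":[[1,0.05,0],[1,0.1,0],[0.5,0.05,0],[0.5,0.05,0],[0.5,0.05,0],[0,0,0],[0,0,0]],"rot":[[0,0,0],[0,0,0],[0,0,0],[0,0,0],[0,0,0],[0,0,0],[0,0,0]]}'
```

```text
time_s: 6.85
ee_pos: [0.4751, -0.1691, 0.0563]
ee_rot: [-0.036, 0.999, 0.0, -0.0]
ft_force: [-4.0, -0.2, 2.7]
width: 0.0001
grip_force: 1.8
```

```bash
python3 -m inch '{"hand":[0,0,0,0,0,0,0,0,0,0],"dp":[[0.5,0.04,0],[0.5,0.04,0],[0.5,0.04,0],[0.5,0.04,0],[0.5,0.04,0],[0.5,0.04,0],[0.5,0.04,0],[0.5,0.04,0],[0,0,0],[0,0,0]],"rot":[[0,0,0],[0,0,0],[0,0,0],[0,0,0],[0,0,0],[0,0,0],[0,0,0],[0,0,0],[0,0,0],[0,0,0]]}'
```

```text
time_s: 7.68
ee_pos: [0.5143, -0.1659, 0.0561]
ee_rot: [-0.036, 0.999, 0.0, -0.001]
ft_force: [-7.3, -1.7, 4.4]
width: -0.0001
grip_force: 3.6
```

```bash
python3 -m inch '{"hand":[0,0,0,0,0,0,0,0,0,0,0,0,0,0,0,0,0,0],"dp":[[-0.3,-0.02,0],[-0.3,-0.02,0],[-0.4,-0.03,0],[-0.5,-0.04,0],[-1,-0.08,0],[-1,-0.08,0],[-1,-0.08,0],[-1,-0.08,0],[-1,-0.08,0],[0,0,2],[0,0,3],[0,0,3],[0,-3,3],[0,-3,0],[0,-4,0],[0,-4,0],[0,-4,0],[0,0,0]],"rot":[[0,0,0],[0,0,0],[0,0,0],[0,0,0],[0,0,0],[0,0,0],[0,0,0],[0,0,0],[0,0,0],[0,0,0],[0,0,0],[0,0,0],[0,0,0],[0,0,0],[0,0,0],[0,0,0],[0,0,0],[0,0,0]]}'
python3 - <<'E'
from h import *
s=snap('top');np.savez('top1.npz',**s)
cv2.imwrite('pics/c5.png',cv2.resize(s['frame'][140:300,100:450,::-1],(788,360),interpolation=cv2.INTER_CUBIC))
E
```

```text
time_s: 9.18
ee_pos: [0.4496, -0.3567, 0.1657]
ee_rot: [-0.034, 0.999, -0.001, 0.001]
ft_force: [-0.6, 0.9, -0.9]
width: -0.0001
grip_force: 0.0
```

View pics/c5.png

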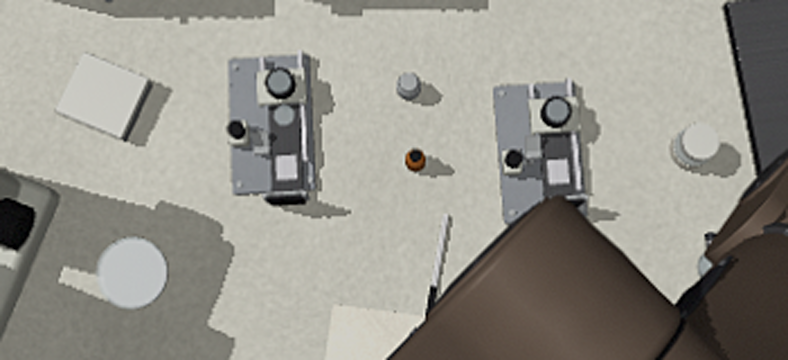

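Final top view: A's tab (287,200) is out beyond its plate. B's slide is in, its white label (565,170) beside the cap (514,160) as A's was when latched. The objective, dropper, pen, jar, box and dish are where they stood; the beaker is mostly hidden by the arm, but the hand is well above its rim.

```bash
python3 -c "
from station import ticket
print(ticket.close_job())"
```

```text
the job is handed in; nothing more can be done
None
```

The job is handed in at about 9 s of robot time: slide A sprang fully out, then slide B was pushed past its pin and, in the last top view, sits latched at mid position; bystanders look undisturbed (the beaker was mostly hidden by the arm).

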